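Find the full tin of cell plates by heft

TASK

One of the three identical closed steel tins on the test bench is full of spare cell plates and clearly heavier than the others: lift the tins to feel which it is. Stand the two lighter tins upright on the narrow raised aluminium rail and let go of them, and finish while still gripping the heaviest tin, held upright and still in the air with its base at least 20 cm above the bench. Do not drop or tip any tin, and leave the other things on the bench where they are.

Things in the scene. Friction and masses are not known exactly. Their poses are not given: they have to be found in the camera images.
- tin_p: Closed round steel tin, 54 mm in diameter, 90 mm tall, flat lid; origin at the centre of its underside, z up its axis. Starts upright on the bench, nearer the robot than the rail. The three look alike; name and place say nothing of weight. One weighs 0.6 to 0.9 kg, the other two 0.1 to 0.35 kg. A 30 N grip holds any of them.
- tin_q: Closed round steel tin, 54 mm in diameter, 90 mm tall, flat lid; origin at the centre of its underside, z up its axis. Starts upright on the bench, nearer the robot than the rail. The three look alike; name and place say nothing of weight. One weighs 0.6 to 0.9 kg, the other two 0.1 to 0.35 kg. A 30 N grip holds any of them.
- tin_r: Closed round steel tin, 54 mm in diameter, 90 mm tall, flat lid; origin at the centre of its underside, z up its axis. Starts upright on the bench, nearer the robot than the rail. The three look alike; name and place say nothing of weight. One weighs 0.6 to 0.9 kg, the other two 0.1 to 0.35 kg. A 30 N grip holds any of them.
- rail: Straight aluminium bar on two low feet, fixed: 36 mm wide (its x), 320 mm long (its y), flat top 70 mm above the bench. Narrower than a tin, which overhangs 9 mm each side when centred; three tins fit at 110 mm spacing. Origin at bench level under its centre, z up; its length runs across in front of the robot, turned up to 0.2 rad.
- fitting_1: Bystander: small stepped brass pipe fitting, 25 mm across, 24 mm tall, loose, standing between the tins and the rail; origin at the centre of its underside.
- fitting_2: Bystander: a second brass pipe fitting like fitting_1.
- cup: Bystander: clear plastic cup, loose, 72 mm rim diameter, 100 mm tall, left of the work area; origin at the centre of its underside.
- mouse: Bystander: black computer mouse, loose, 105 x 60 x 32 mm, right of the work area; origin at the centre of its underside.
- wrench: Bystander: loose steel wrench, 160 mm long, lying right of the rail; origin at the centre of its underside.
- meter: Bystander: loose yellow hand-held multimeter, 170 x 82 x 39 mm, lying left of the rail; origin at the centre of its underside.
Things that resemble listed ones, but are neither listed nor needed, are in the scene too. Leave any green or pink look-alike of the tin_r alone.

How it is judged:
On the way:
1. two light tins (pressing with under 4.7 N each) stand upright on the rail, let go and at rest (((z of tin_q in the frame of rail between 0.062 and 0.078 m and angle between each of tin_q, tin_r's own z axis and vertical below 0.1 rad and linear speed of each of tin_q, tin_r below 0.03 m/s and contact force between each of tin_q, tin_r and the fingers below 0.05 N and contact force between tin_q and rail between 0.3 and 4.7 N and z of tin_r in the frame of rail between 0.062 and 0.078 m and contact force between tin_r and rail between 0.3 and 4.7 N) or (z of tin_r in the frame of rail between 0.062 and 0.078 m and angle between each of tin_r, tin_p's own z axis and vertical below 0.1 rad and linear speed of each of tin_r, tin_p below 0.03 m/s and contact force between each of tin_r, tin_p and the fingers below 0.05 N and contact force between tin_r and rail between 0.3 and 4.7 N and z of tin_p in the frame of rail between 0.062 and 0.078 m and contact force between tin_p and rail between 0.3 and 4.7 N) or (z of tin_p in the frame of rail between 0.062 and 0.078 m and angle between each of tin_p, tin_q's own z axis and vertical below 0.1 rad and linear speed of each of tin_p, tin_q below 0.03 m/s and contact force between each of tin_p, tin_q and the fingers below 0.05 N and contact force between tin_p and rail between 0.3 and 4.7 N and z of tin_q in the frame of rail between 0.062 and 0.078 m and contact force between tin_q and rail between 0.3 and 4.7 N))), for 0.2 s.
At the end, for the whole second after the job is handed in: Both lighter tins stand upright (0.1 rad), at rest and released, on the rail top (height within 8 mm), each pressing on it with under 4.7 N; the heaviest is gripped, still, upright within 0.3 rad, underside over 185 mm above the bench, touching neither rail nor other tins (((z of tin_q in the frame of rail between 0.062 and 0.078 m and angle between each of tin_q, tin_r's own z axis and vertical below 0.1 rad and linear speed of each of tin_q, tin_r below 0.03 m/s and contact force between each of tin_q, tin_r and the fingers below 0.05 N and contact force between tin_q and rail between 0.3 and 4.7 N and z of tin_r in the frame of rail between 0.062 and 0.078 m and contact force between tin_r and rail between 0.3 and 4.7 N and height (world z) of tin_p above 0.185 m and angle between tin_p's own z axis and vertical below 0.3 rad and linear speed of tin_p below 0.05 m/s and contact force between tin_p and the fingers above 1 N and contact force between tin_p and rail below 0.05 N and contact force between tin_p and tin_q below 0.05 N and contact force between tin_p and tin_r below 0.05 N) or (z of tin_r in the frame of rail between 0.062 and 0.078 m and angle between each of tin_r, tin_p's own z axis and vertical below 0.1 rad and linear speed of each of tin_r, tin_p below 0.03 m/s and contact force between each of tin_r, tin_p and the fingers below 0.05 N and contact force between tin_r and rail between 0.3 and 4.7 N and z of tin_p in the frame of rail between 0.062 and 0.078 m and contact force between tin_p and rail between 0.3 and 4.7 N and height (world z) of tin_q above 0.185 m and angle between tin_q's own z axis and vertical below 0.3 rad and linear speed of tin_q below 0.05 m/s and contact force between tin_q and the fingers above 1 N and contact force between tin_q and rail below 0.05 N and contact force between tin_q and tin_r below 0.05 N and contact force between tin_q and tin_p below 0.05 N) or (z of tin_p in the frame of rail between 0.062 and 0.078 m and angle between each of tin_p, tin_q's own z axis and vertical below 0.1 rad and linear speed of each of tin_p, tin_q below 0.03 m/s and contact force between each of tin_p, tin_q and the fingers below 0.05 N and contact force between tin_p and rail between 0.3 and 4.7 N and z of tin_q in the frame of rail between 0.062 and 0.078 m and contact force between tin_q and rail between 0.3 and 4.7 N and height (world z) of tin_r above 0.185 m and angle between tin_r's own z axis and vertical below 0.3 rad and linear speed of tin_r below 0.05 m/s and contact force between tin_r and the fingers above 1 N and contact force between tin_r and rail below 0.05 N and contact force between tin_r and tin_p below 0.05 N and contact force between tin_r and tin_q below 0.05 N))); the arm keeps its last pose, push and grip.
It fails at once if a tin is tipped over (angle between any of tin_p, tin_q, tin_r's own z axis and vertical above 0.6 rad).
It fails at once if a tin is dropped: it moves faster than 0.45 m/s with no finger touching it (a fall of more than about 10 mm) ((linear speed of tin_p above 0.45 m/s and contact force between tin_p and the fingers below 0.01 N) or (linear speed of tin_q above 0.45 m/s and contact force between tin_q and the fingers below 0.01 N) or (linear speed of tin_r above 0.45 m/s and contact force between tin_r and the fingers below 0.01 N)).
It fails at once if another thing on the bench is pushed more than 30 mm or knocked over (distance of any of fitting_1, fitting_2, cup, mouse, wrench, meter from where it was at the start of the episode above 0.03 m or angle between cup's own z axis and vertical above 0.5 rad).
It also fails if it takes over 72 s, if anything falls off the work surface, if the arm or the gripper's body presses on something with over 40 N, if the wrist force passes 120 N, or if a joint passes its speed limit or range.

ROBOT

A 6-joint arm with a two-finger parallel gripper is mounted at the origin on the work surface. World frame = base frame: x ahead of the robot, y to its left, z up, the work surface at z = 0. Lengths are in m, angles in rad, forces in N, time in s.
With the tool pointing down it reaches from about 0.35 to 0.975 m from the base axis. Payload 4.9 kg.
Tool frame: the origin (TCP) lies midway between the tips of the shut fingers; the grasp point (between the pads) lies 19 mm behind it; z points along the fingers, y is the line along which they close (so a half turn about z gives the same grasp; the last joint's range is limited). The gripper opens to 85 mm and grips with 20 to 120 N. Pads are 22 mm wide; open, the fingers measure 114 mm over their backs; the gripper's body (76 mm by 85 mm) begins 54 mm behind the grasp point. The pads swing forward as they close: fully open they stand 13 mm farther back than shut.
Start: joints at [1.163, 0.053, 1.613, -0, 1.476, -0.119], TCP at [0.178, 0.599, 0.231] pointing down, gripper open.
Joint ranges: [-3.01, 3.01], [-1.01, 2.22], [0.06, 2.58], [-1.02, 4.17], [0.09, 2.62], [-3.14, 3.14]. Speed limits (rad/s): [2.57, 2.57, 3.14, 3.14, 3.14, 3.14].

INTERFACE

Orientations are given as a unit quaternion [w, x, y, z].
In Python, from plant import * gives the robot as it stands.
- The arm moves only by the tool jog_arm, never from a script. Its argument "targets" is a list of rows, each a list of 3 entries, a list of its own where there are three numbers: the shift along the tool's x, y, z in units of 25 mm (1.0 is 25 mm), then the turn, a rotation vector about the tool's x, y, z in units of 8 degrees (1.0 is 8 degrees), then the opening in per cent of the stroke, from 0 (shut) to 100 (fully open). A call has 1 to 8 rows; each row is the pose to reach, as a shift and turn from the pose commanded when the call began, along the tool's axes at that moment; what a row does not reach only later rows make up. A row lasts 1/8 s, in which the tool goes at most 62.5 mm and 10.7 degrees, less where a joint would pass 70% of its speed; a pose out of reach is approached as far as the arm can. A call with a gripper value outside its range is refused whole. The fingers move at their own pace and stop on an object; the grip force is fixed at half the most. Time passes only in rows, so rows that repeat a pose let the fingers close. It gives the time, the measured TCP pose, the force, the opening and the grip force at its end, in the units of the state.
- state(): the state, without advancing time (a new reading comes with each control period).
- grab_frame(name): name is "scene" or "side" or "wrist"; returns (picture, depth): 384x512x3 uint8, red, green, blue; 384x512 float32, m along the optical axis (not along the pixel's ray), 0 where there is no reading.
- camera_params(name): a dict with "fovy" (degrees; the focal length in pixels is half the picture's height over the tangent of half this angle, whatever the lens; pixels are square), "cx", "cy" (the principal point, pixels), "rvec" (rotation vector, rad) and "tvec" (3), from world to camera coordinates, as OpenCV has them; the wrist camera has in their place "hand_eye" (4x4, takes a point from camera to tool coordinates, whose origin is the TCP and whose axes are the flange's). Camera axes: x right, y down, z forward; pixel columns grow to the right and rows downward; lengths in m; the calibration is good to about 2 mm. A picture is of the moment at which its call begins: read the wrist's pose just before it. camera_params takes no time and is no camera call.
- job_done(): hands the job in; it is judged then, once.
The state is a dict: "time": time; "joint_pos": joint angles; "joint_vel": joint speeds; "joint_efforts": joint torques, N m; "tool_pos": TCP position; "tool_rot": TCP orientation; "contact_force": force on the tool from outside, world axes, zero at the start; "ft_torque": the same for the moment, N m; "gripper_width": opening from 0.0 (shut) to 1.0 (fully open); "grasp_force": force on a finger pad.
Only numpy, scipy, OpenCV 4.12 (cv2) and the standard library are available. Lean on these libraries where they do the work, as an engineer would, in place of code of your own. Each camera call takes 0.05 s, during which the arm holds its last target. There are 200 camera calls.

## Working session

There is one attempt and no reset: what is moved stays moved. The work goes in short steps, Python scripts to look and compute and a tool call to move; the robot and the scene stay as the last step left them, time stands still between calls to the robot, and variables do not carry over. Pictures are saved under pics/ and viewed, at most 10 in all, crops included, and the job is handed in when it is done.

Besides the shell and the picture viewer there is one more tool, called after "Call:" by a JSON object that holds its "method" and its "body". jog_arm: Moves the arm, as the interface text tells. Its arguments: {"type":"object","properties":{"targets":{"type":"array"}},"required":["targets"]}

```bash
mkdir -p pics; ls; python3 - <<'E'
from plant import *
import cv2,numpy as np
print(state())
for n in("scene","side"):
    p,d=grab_frame(n); cv2.imwrite(f"pics/{n}.png",p[:,:,::-1]); np.savez(f"{n}.npz",p=p,d=d)
    print(n,camera_params(n),(d>0).mean())
print(camera_params("wrist"))
a=cv2.imread("pics/scene.png")
cv2.imwrite("pics/scene_v.png",a)
E
```

```text
pics
{'time': 0.0, 'joint_pos': array([ 1.16301116e+00,  5.33810403e-02,  1.61429118e+00, -1.91592297e-05,
        1.47595025e+00, -1.18995273e-01]), 'joint_vel': array([-0.00018816, -0.00084761, -0.00010987,  0.0005362 , -0.00262574,
        0.000795  ]), 'joint_efforts': array([ 3.51657563e-04, -3.93688345e+01, -3.70174491e+01, -1.73623703e-04,
        7.08846506e-03,  1.21199434e-05]), 'tool_pos': array([0.17775401, 0.59855477, 0.23004968]), 'tool_rot': array([-2.55030871e-04,  1.43892720e-01,  9.89592772e-01, -9.82392820e-04]), 'contact_force': array([-0.26421605,  0.01641455,  0.33528404]), 'ft_torque': array([ 0.03076606, -0.02451417, -0.02173242]), 'grasp_force': 0.0, 'gripper_width': 0.9969993090957004}
scene {'fovy': 53.12067832509493, 'cx': 253.92597891890333, 'cy': 189.31923123887515, 'rvec': array([ 1.95133541,  1.10783367, -0.59340272]), 'tvec': array([-0.27112681, -0.19453479,  1.49080562])} 0.9859263102213541
side {'fovy': 52.49010578915573, 'cx': 256.60253597676007, 'cy': 194.54789033846197, 'rvec': array([ 0.15671073, -2.71591729,  1.49058817]), 'tvec': array([0.50460858, 0.06367012, 1.08804453])} 0.9960428873697916
{'fovy': 64.38939526453589, 'cx': 253.52945350382097, 'cy': 194.45001873466404, 'hand_eye': array([[ 1.38449790e-03, -9.64541814e-01, -2.63926451e-01,
         6.60095537e-02],
       [ 9.99999029e-01,  1.29433984e-03,  5.15490781e-04,
         9.19741163e-04],
       [-1.55601891e-04, -2.63926909e-01,  9.64542670e-01,
        -1.42653455e-01],
       [ 0.00000000e+00,  0.00000000e+00,  0.00000000e+00,
         1.00000000e+00]])}
```

View pics/scene.png

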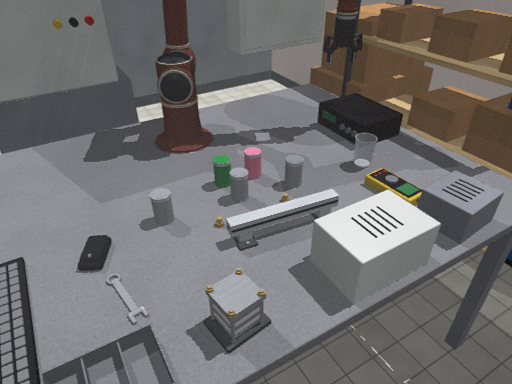

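View pics/side.png

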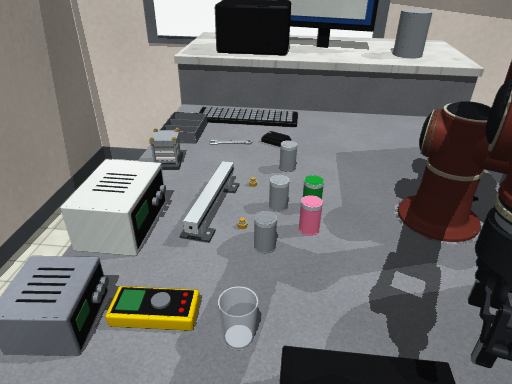

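The scene view shows these tin-like objects:
- Grey tins at (162,207), (239,185) and (293,170). These are the ones I want.
- A green look-alike at (222,170) and a pink one at (253,162), which I'll leave alone.

The rail runs from (232,222) to (338,203), with fittings at (220,221) and (285,198). Next I'll measure positions from depth and check the choice in a close crop.

```bash
cat > h.py <<'E'
import numpy as np,cv2
from scipy.spatial.transform import Rotation as R
from plant import *
def K(c): 
    f=192/np.tan(np.radians(c["fovy"])/2); return f,c["cx"],c["cy"]
def cloud(n,d,st=None):
    c=camera_params(n); f,cx,cy=K(c); v,u=np.mgrid[:384,:512]
    P=np.stack([(u-cx)/f*d,(v-cy)/f*d,d],-1)
    if n=="wrist":
        H=c["hand_eye"]; P=P@H[:3,:3].T+H[:3,3]
        q=st["tool_rot"]; M=R.from_quat([q[1],q[2],q[3],q[0]]).as_matrix()
        return P@M.T+st["tool_pos"]
    M=R.from_rotvec(c["rvec"]).as_matrix()
    return (P-c["tvec"])@M
def blobs(P,p,z0,z1,box,mina=15):
    x0,x1,y0,y1=box
    m=(P[...,2]>z0)&(P[...,2]<z1)&(P[...,0]>x0)&(P[...,0]<x1)&(P[...,1]>y0)&(P[...,1]<y1)
    k,l,s,c=cv2.connectedComponentsWithStats(m.astype(np.uint8))
    for i in range(1,k):
        if s[i,4]<mina: continue
        q=P[l==i]; (cc,r)=cv2.minEnclosingCircle(q[:,:2].astype(np.float32))
        print("px",c[i].round(),"n",s[i,4],"mean",q.mean(0).round(3),"circ",np.round(cc,3),round(r,3),"z",np.percentile(q[:,2],[5,50,95]).round(3),"rgb",p[l==i].mean(0).round(),"rect",cv2.minAreaRect(q[:,:2].astype(np.float32)))
E
python3 - <<'E'
from h import *
for n in("scene","side"):
    z=np.load(n+".npz"); P=cloud(n,z["d"]); print(n,"tops"); blobs(P,z["p"],.082,.1,(.2,.9,-.5,.4)); print("rail"); blobs(P,z["p"],.062,.078,(.4,.9,-.5,.4),60); print("fit"); blobs(P,z["p"],.012,.03,(.3,.7,-.35,.25))
a=cv2.imread("pics/scene.png")[130:260,140:350]
cv2.imwrite("pics/crop.png",cv2.resize(a,None,fx=3.5,fy=3.5,interpolation=cv2.INTER_CUBIC))
E
```

```text
scene tops
px [252. 152.] n 142 mean [0.361 0.096 0.089] circ [0.355 0.096] 0.031 z [0.084 0.089 0.091] rgb [200. 133. 159.] rect ((0.35781872272491455, 0.09822800755500793), (0.05162768438458443, 0.054848674684762955), 57.087196350097656)
px [221. 160.] n 157 mean [ 0.355 -0.011  0.089] circ [ 0.35  -0.007] 0.031 z [0.084 0.089 0.091] rgb [ 77. 142.  92.] rect ((0.3523823618888855, -0.00977712869644165), (0.05374402180314064, 0.05176760256290436), 12.201366424560547)
px [294. 160.] n 159 mean [0.472 0.18  0.088] circ [0.47  0.184] 0.03 z [0.083 0.089 0.091] rgb [136. 138. 143.] rect ((0.46951547265052795, 0.18087130784988403), (0.052203383296728134, 0.05523732304573059), 56.46055603027344)
px [238. 173.] n 178 mean [ 0.449 -0.002  0.089] circ [ 0.445 -0.001] 0.029 z [0.084 0.089 0.092] rgb [149. 152. 158.] rect ((0.4460854232311249, -0.000556550920009613), (0.05269575119018555, 0.05200524628162384), 60.585044860839844)
px [442. 199.] n 439 mean [0.843 0.383 0.094] circ [0.843 0.385] 0.057 z [0.083 0.096 0.099] rgb [103. 104. 111.] rect ((0.8427490592002869, 0.38817012310028076), (0.
[... 8949 characters left out ...]
18), 16.907495498657227)
px [308. 227.] n 120 mean [0.361 0.12  0.021] circ [0.359 0.103] 0.027 z [0.013 0.021 0.029] rgb [153.  75. 100.] rect ((0.36017295718193054, 0.11542445421218872), (0.027309780940413475, 0.05323265120387077), 84.09895324707031)
px [199. 232.] n 53 mean [0.635 0.169 0.019] circ [0.645 0.161] 0.024 z [0.013 0.017 0.029] rgb [82. 87. 89.] rect ((0.6383199691772461, 0.16949042677879333), (0.046888772398233414, 0.02506660483777523), 35.20463562011719)
px [264. 245.] n 129 mean [0.467 0.205 0.021] circ [0.468 0.19 ] 0.026 z [0.013 0.021 0.029] rgb [87. 91. 94.] rect ((0.46664664149284363, 0.20082689821720123), (0.05193112790584564, 0.024889003485441208), 5.744263648986816)
```

View pics/crop.png

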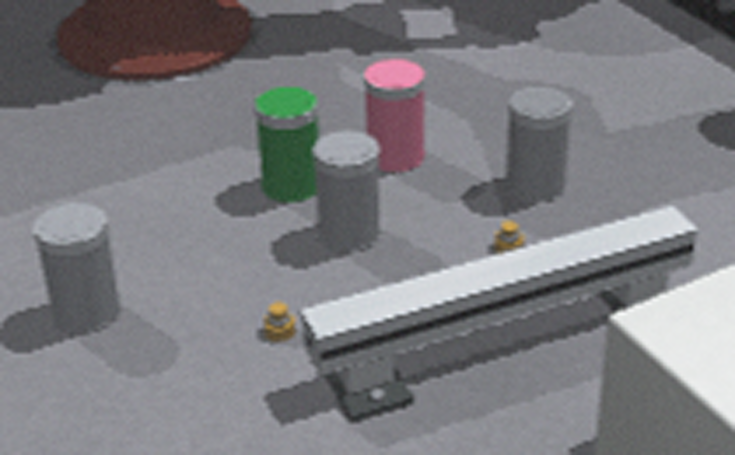

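The crop confirms three plain grey tins, with the green and pink look-alikes behind them. World positions:
- **Tins:** A (0.469, 0.184), B (0.445, 0.002), C (0.429, -0.231).
- **Rail:** centre (0.630, 0.039), long axis (0.117, 0.993).

I'll go above A and turn the tool to line up with the world axes.

Call:
{"method": "jog_arm", "body": {"targets": [[[-15.9,-12.6,1.2],[0,0,-2.07],100],[[-15.9,-12.6,1.2],[0,0,-2.07],100],[[-15.9,-12.6,1.2],[0,0,-2.07],100],[[-15.9,-12.6,1.2],[0,0,-2.07],100],[[-15.9,-12.6,1.2],[0,0,-2.07],100],[[-15.9,-12.6,1.2],[0,0,-2.07],100],[[-15.9,-12.6,1.2],[0,0,-2.07],100],[[-15.9,-12.6,1.2],[0,0,-2.07],100]]}}

```text
time: 1.1
tool_pos: [0.4649, 0.1892, 0.2014]
tool_rot: [-0.0, -0.0, 1.0, 0.0]
contact_force: [-0.4, 0.6, 0.3]
gripper_width: 1.002
grasp_force: 0.0
```

Call:
{"method": "jog_arm", "body": {"targets": [[[0,0,0],[0,0,0],100],[[0,0,0],[0,0,0],100],[[0,0,0],[0,0,0],100],[[0,0,0],[0,0,0],100]]}}

```text
time: 1.6
tool_pos: [0.4637, 0.1923, 0.2019]
tool_rot: [0.0, -0.001, 1.0, 0.0]
contact_force: [-0.0, 0.8, 0.6]
gripper_width: 0.997
grasp_force: 0.0
```

```bash
cat > w.py <<'E'
from h import *
import sys
s=state(); p,d=grab_frame("wrist"); P=cloud("wrist",d,s)
if len(sys.argv)>1: cv2.imwrite("pics/"+sys.argv[1],p[:,:,::-1])
print("tcp",s["tool_pos"].round(4),"F",s["contact_force"].round(2),"t",round(s["time"],2))
x,y=s["tool_pos"][:2]
blobs(P,p,.083,.097,(x-.15,x+.15,y-.2,y+.2),200)
E
python3 w.py w1.png
```

```text
tcp [0.4637 0.1923 0.2019] F [-0.02  0.81  0.61] t 1.6
px [15. 52.] n 2100 mean [0.355 0.009 0.089] circ [ 0.354 -0.002] 0.027 z [0.085 0.09  0.091] rgb [36. 95. 50.] rect ((0.35594162344932556, 0.009181344881653786), (0.02379278652369976, 0.053803231567144394), 77.6332015991211)
px [135.  58.] n 4359 mean [0.359 0.101 0.09 ] circ [0.359 0.1  ] 0.028 z [0.089 0.09  0.092] rgb [237. 144. 177.] rect ((0.3590872287750244, 0.10038726031780243), (0.05478770285844803, 0.05434013158082962), 49.11812973022461)
px [ 38. 168.] n 2690 mean [0.445 0.011 0.09 ] circ [0.447 0.004] 0.028 z [0.086 0.09  0.092] rgb [105. 106. 107.] rect ((0.44645410776138306, 0.011614254675805569), (0.03859464079141617, 0.05433334410190582), 89.87286376953125)
px [244. 195.] n 3035 mean [0.468 0.185 0.09 ] circ [0.469 0.185] 0.028 z [0.089 0.09  0.092] rgb [152. 153. 154.] rect ((0.46885567903518677, 0.18479833006858826), (0.05423947423696518, 0.053988464176654816), 1.45988130569458)
```

View pics/w1.png

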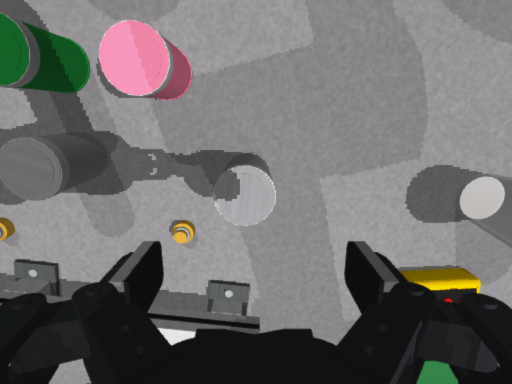

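The wrist view shows tin A's lid at (244,195), with pink at (135,58) and green at (15,52) both well clear. A is at (0.469, 0.185), so I'll descend and grip it.

Call:
{"method": "jog_arm", "body": {"targets": [[[-0.2,-0.3,1],[0,0,0],100],[[-0.2,-0.3,3],[0,0,0],100],[[-0.2,-0.3,4.5],[0,0,0],100],[[-0.2,-0.3,5.8],[0,0,0],100],[[-0.2,-0.3,6.2],[0,0,0],100],[[-0.2,-0.3,6.2],[0,0,0],100],[[-0.2,-0.3,6.2],[0,0,0],100]]}}

```text
time: 2.52
tool_pos: [0.4706, 0.1841, 0.0487]
tool_rot: [0.002, -0.0, 1.0, 0.0]
contact_force: [0.3, 0.0, 0.0]
gripper_width: 1.002
grasp_force: 0.0
```

Call:
{"method": "jog_arm", "body": {"targets": [[[0,0,0],[0,0,0],0],[[0,0,0],[0,0,0],0],[[0,0,0],[0,0,0],0],[[0,0,0],[0,0,0],0],[[0,0,0],[0,0,0],0],[[0,0,0],[0,0,0],0],[[0,0,0],[0,0,0],0],[[0,0,0],[0,0,0],0]]}}

```text
time: 3.52
tool_pos: [0.4703, 0.1839, 0.0481]
tool_rot: [0.001, -0.0, 1.0, 0.0]
contact_force: [-0.3, 0.7, 5.3]
gripper_width: 0.622
grasp_force: 62.9
```

Call:
{"method": "jog_arm", "body": {"targets": [[[0,0,-0.4],[0,0,0],0],[[0,0,-1.2],[0,0,0],0],[[0,0,-2.4],[0,0,0],0],[[0,0,-3.6],[0,0,0],0],[[0,0,-4.2],[0,0,0],0],[[0,0,-4.4],[0,0,0],0],[[0,0,-4.4],[0,0,0],0],[[0,0,-4.4],[0,0,0],0]]}}

```text
time: 4.53
tool_pos: [0.4684, 0.1834, 0.1553]
tool_rot: [-0.001, -0.0, 1.0, -0.0]
contact_force: [-0.4, 0.2, -2.7]
gripper_width: 0.618
grasp_force: 63.0
```

Call:
{"method": "jog_arm", "body": {"targets": [[[0,0,0],[0,0,0],0],[[0,0,0],[0,0,0],0]]}}

```text
time: 4.78
tool_pos: [0.469, 0.1836, 0.1563]
tool_rot: [-0.0, -0.0, 1.0, -0.0]
contact_force: [0.3, 0.6, -1.7]
gripper_width: 0.621
grasp_force: 63.0
```

A presses about 2 N, so it is light. I'll place it on the rail at s = +0.11, (0.643, 0.148).

Call:
{"method": "jog_arm", "body": {"targets": [[[-0.5,-0.1,-0.2],[0,0,0],0],[[-1.6,-0.35,-0.2],[0,0,0],0],[[-3.1,-0.65,-0.2],[0,0,0],0],[[-4.7,-0.95,-0.2],[0,0,0],0],[[-6,-1.25,-0.2],[0,0,0],0],[[-6.8,-1.4,-0.2],[0,0,0],0],[[-6.96,-1.44,0],[0,0,0],0],[[-6.96,-1.44,0],[0,0,0],0]]}}

```text
time: 5.78
tool_pos: [0.6428, 0.1475, 0.1558]
tool_rot: [-0.001, 0.0, 1.0, -0.0]
contact_force: [-0.9, -0.2, -1.2]
gripper_width: 0.622
grasp_force: 63.1
```

Call:
{"method": "jog_arm", "body": {"targets": [[[0,0,0],[0,0,0],0],[[0,0,0],[0,0,0],0]]}}

```text
time: 6.02
tool_pos: [0.6428, 0.1479, 0.1571]
tool_rot: [0.0, -0.0, 1.0, 0.0]
contact_force: [0.1, -0.5, -1.9]
gripper_width: 0.617
grasp_force: 63.1
```

```bash
python3 - <<'E'
from h import *
s=state(); print(s["tool_pos"],s["contact_force"])
p,d=grab_frame("side"); cv2.imwrite("pics/side2.png",p[:,:,::-1]); P=cloud("side",d)
p2,d2=grab_frame("scene"); P2=cloud("scene",d2)
blobs(P,p,.064,.076,(.55,.7,-.2,.3),60); blobs(P2,p2,.064,.076,(.55,.7,-.2,.3),60)
cv2.imwrite("pics/s2.png",np.hstack([cv2.resize(p[120:280,120:320,::-1],None,fx=2,fy=2),cv2.resize(p2[120:280,180:380,::-1],None,fx=2,fy=2)]))
E
```

```text
[0.64280956 0.14794743 0.15707216] [ 0.13950137 -0.54289422 -1.94320825]
px [208. 193.] n 798 mean [0.63 0.06 0.07] circ [0.631 0.038] 0.163 z [0.067 0.071 0.072] rgb [140. 147. 150.] rect ((0.6308570504188538, 0.038507819175720215), (0.3249545693397522, 0.037877406924963), 83.21590423583984)
px [280. 208.] n 1144 mean [0.631 0.028 0.069] circ [0.634 0.037] 0.161 z [0.066 0.069 0.071] rgb [136. 139. 143.] rect ((0.6289646029472351, 0.03776763379573822), (0.32049164175987244, 0.04211774468421936), 83.45980834960938)
```

View pics/s2.png

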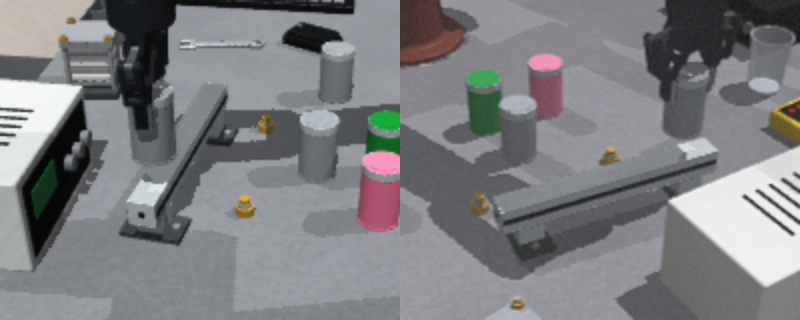

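Tin A is upright over the far end of the rail. It is at about (155,140) in the side panel and (685,105) in the scene panel. I'll lower it, creeping at the end.

Call:
{"method": "jog_arm", "body": {"targets": [[[0,0,0.3],[0,0,0],0],[[0,0,0.7],[0,0,0],0],[[0,0,1.05],[0,0,0],0],[[0,0,1.25],[0,0,0],0],[[0,0,1.35],[0,0,0],0],[[0,0,1.4],[0,0,0],0],[[0,0,1.4],[0,0,0],0],[[0,0,1.4],[0,0,0],0]]}}

```text
time: 7.12
tool_pos: [0.6435, 0.1477, 0.1222]
tool_rot: [0.0, -0.0, 1.0, 0.0]
contact_force: [-0.0, 1.0, -2.0]
gripper_width: 0.617
grasp_force: 63.1
```

Call:
{"method": "jog_arm", "body": {"targets": [[[0,0,0.04],[0,0,0],0],[[0,0,0.08],[0,0,0],0],[[0,0,0.08],[0,0,0],0],[[0,0,0.08],[0,0,0],0]]}}

```text
time: 7.62
tool_pos: [0.6433, 0.1477, 0.1198]
tool_rot: [-0.0, -0.0, 1.0, 0.0]
contact_force: [-1.0, 0.7, -2.1]
gripper_width: 0.618
grasp_force: 63.1
```

Call:
{"method": "jog_arm", "body": {"targets": [[[0,0,0.04],[0,0,0],0],[[0,0,0.08],[0,0,0],0],[[0,0,0.08],[0,0,0],0],[[0,0,0.08],[0,0,0],0]]}}

```text
time: 8.12
tool_pos: [0.6434, 0.1477, 0.1182]
tool_rot: [0.0, -0.0, 1.0, 0.0]
contact_force: [-0.1, 0.1, 0.7]
gripper_width: 0.619
grasp_force: 63.3
```

Contact is made (force went from -2 N to about 0). I'll release and retreat.

Call:
{"method": "jog_arm", "body": {"targets": [[[0,0,0],[0,0,0],70],[[0,0,0],[0,0,0],80],[[0,0,0],[0,0,0],100],[[0,0,0],[0,0,0],100],[[0,0,0],[0,0,0],100],[[0,0,0],[0,0,0],100],[[0,0,0],[0,0,0],100]]}}

```text
time: 9.0
tool_pos: [0.6433, 0.1476, 0.1178]
tool_rot: [0.0, -0.0, 1.0, -0.0]
contact_force: [-0.1, -1.6, 0.3]
gripper_width: 0.997
grasp_force: 0.0
```

Call:
{"method": "jog_arm", "body": {"targets": [[[0,0,-0.5],[0,0,0],100],[[0,0,-1.5],[0,0,0],100],[[0,0,-3],[0,0,0],100],[[0,0,-4.2],[0,0,0],100],[[3,2,-4.2],[0,0,0],100],[[6,4,-4.2],[0,0,0],100],[[7.4,5,-4.2],[0,0,0],100],[[7.4,5,-4.2],[0,0,0],100]]}}

```text
time: 10.0
tool_pos: [0.4563, 0.274, 0.2241]
tool_rot: [0.001, -0.001, 1.0, 0.0]
contact_force: [1.5, -0.5, -0.8]
gripper_width: 1.004
grasp_force: 0.0
```

A is released. Now above B at (0.446, 0.003).

Call:
{"method": "jog_arm", "body": {"targets": [[[0.4,-2.5,0],[0,0,0],100],[[0.4,-5,0],[0,0,0],100],[[0.4,-7.5,0],[0,0,0],100],[[0.4,-9.8,0],[0,0,0],100],[[0.4,-10.8,0],[0,0,0],100],[[0.4,-10.8,0],[0,0,0],100],[[0.4,-10.8,0],[0,0,0],100]]}}

```text
time: 10.88
tool_pos: [0.4485, 0.0031, 0.2234]
tool_rot: [0.0, -0.0, 1.0, 0.0]
contact_force: [-0.0, -0.3, 0.2]
gripper_width: 0.995
grasp_force: 0.0
```

```bash
python3 w.py; python3 - <<'E'
from h import *
p,d=grab_frame("side"); P=cloud("side",d); blobs(P,p,.15,.165,(.55,.7,-.2,.3),30)
E
```

```text
tcp [0.4485 0.0031 0.2234] F [-0.01 -0.3   0.22] t 10.88
px [241.  73.] n 3464 mean [ 0.352 -0.007  0.09 ] circ [ 0.352 -0.007] 0.028 z [0.089 0.09  0.092] rgb [ 52. 179.  82.] rect ((0.35240980982780457, -0.0066691432148218155), (0.054148655384778976, 0.05406345799565315), 1.8605633974075317)
px [365.  82.] n 3493 mean [0.359 0.099 0.09 ] circ [0.359 0.1  ] 0.028 z [0.089 0.09  0.092] rgb [239. 170. 204.] rect ((0.35883837938308716, 0.09988270699977875), (0.05418923869729042, 0.054647766053676605), 44.26543426513672)
px [252. 181.] n 2668 mean [0.445 0.003 0.09 ] circ [0.447 0.003] 0.028 z [0.089 0.09  0.092] rgb [183. 185. 187.] rect ((0.4461973309516907, 0.002608243376016617), (0.05418950319290161, 0.05434074252843857), 88.9409408569336)
px [195. 181.] n 291 mean [0.64  0.155 0.159] circ [0.642 0.149] 0.029 z [0.152 0.16  0.162] rgb [141. 148. 152.] rect ((0.6415227055549622, 0.1503617912530899), (0.05253509432077408, 0.053760360926389694), 10.485776901245117)
```

A stands on the rail with its top at 0.160. B is at (0.447, 0.003) and the tool is centred over it. I'll descend, grip and lift.

Call:
{"method": "jog_arm", "body": {"targets": [[[0,0,1],[0,0,0],100],[[0,0,3],[0,0,0],100],[[0,0,4.8],[0,0,0],100],[[0,0,6.2],[0,0,0],100],[[0,0,6.8],[0,0,0],100],[[0,0,7],[0,0,0],100],[[0,0,7],[0,0,0],100]]}}

```text
time: 11.85
tool_pos: [0.4493, 0.0027, 0.0489]
tool_rot: [0.001, -0.0, 1.0, -0.0]
contact_force: [0.2, -0.4, 0.4]
gripper_width: 1.0
grasp_force: 0.0
```

Call:
{"method": "jog_arm", "body": {"targets": [[[0,0,0],[0,0,0],0],[[0,0,0],[0,0,0],0],[[0,0,0],[0,0,0],0],[[0,0,0],[0,0,0],0],[[0,0,0],[0,0,0],0],[[0,0,0],[0,0,0],0],[[0,0,0],[0,0,0],0]]}}

```text
time: 12.72
tool_pos: [0.4494, 0.0023, 0.0493]
tool_rot: [0.001, -0.0, 1.0, -0.0]
contact_force: [-1.3, -0.7, 6.5]
gripper_width: 0.624
grasp_force: 62.8
```

Call:
{"method": "jog_arm", "body": {"targets": [[[0,0,-0.4],[0,0,0],0],[[0,0,-1.2],[0,0,0],0],[[0,0,-2.4],[0,0,0],0],[[0,0,-3.6],[0,0,0],0],[[0,0,-4.2],[0,0,0],0],[[0,0,-4.4],[0,0,0],0],[[0,0,-4.4],[0,0,0],0],[[0,0,-4.4],[0,0,0],0]]}}

```text
time: 13.72
tool_pos: [0.4474, 0.0027, 0.1563]
tool_rot: [-0.001, -0.0, 1.0, 0.0]
contact_force: [-0.1, 0.2, -3.1]
gripper_width: 0.621
grasp_force: 63.4
```

Call:
{"method": "jog_arm", "body": {"targets": [[[0,0,0],[0,0,0],0],[[0,0,0],[0,0,0],0]]}}

```text
time: 13.98
tool_pos: [0.4481, 0.0027, 0.1573]
tool_rot: [-0.0, -0.0, 1.0, 0.0]
contact_force: [0.4, -0.5, -2.5]
gripper_width: 0.617
grasp_force: 63.4
```

B weighs about 2.5 N, so it is light too, which makes C the heavy one. I'll place B at s = -0.06, (0.623, -0.021).

Call:
{"method": "jog_arm", "body": {"targets": [[[-0.5,-0.05,-0.2],[0,0,0],0],[[-1.6,-0.2,-0.2],[0,0,0],0],[[-3.1,-0.4,-0.2],[0,0,0],0],[[-4.7,-0.6,-0.2],[0,0,0],0],[[-6,-0.8,-0.2],[0,0,0],0],[[-6.8,-0.9,-0.2],[0,0,0],0],[[-7,-0.95,0],[0,0,0],0],[[-7,-0.95,0],[0,0,0],0]]}}

```text
time: 14.98
tool_pos: [0.6229, -0.0211, 0.1567]
tool_rot: [-0.001, -0.0, 1.0, 0.0]
contact_force: [-0.5, -0.0, -2.9]
gripper_width: 0.619
grasp_force: 63.4
```

Call:
{"method": "jog_arm", "body": {"targets": [[[0,0,0.3],[0,0,0],0],[[0,0,0.7],[0,0,0],0],[[0,0,1.05],[0,0,0],0],[[0,0,1.25],[0,0,0],0],[[0,0,1.35],[0,0,0],0],[[0,0,1.4],[0,0,0],0],[[0,0,1.4],[0,0,0],0],[[0,0,1.4],[0,0,0],0]]}}

```text
time: 15.98
tool_pos: [0.6236, -0.0211, 0.1232]
tool_rot: [0.0, -0.0, 1.0, -0.0]
contact_force: [0.2, -0.1, -3.5]
gripper_width: 0.618
grasp_force: 63.4
```

Call:
{"method": "jog_arm", "body": {"targets": [[[0,0,0.04],[0,0,0],0],[[0,0,0.08],[0,0,0],0],[[0,0,0.08],[0,0,0],0],[[0,0,0.08],[0,0,0],0]]}}

```text
time: 16.48
tool_pos: [0.6233, -0.0211, 0.1208]
tool_rot: [-0.0, -0.0, 1.0, -0.0]
contact_force: [-1.0, 0.4, -2.8]
gripper_width: 0.617
grasp_force: 63.4
```

Call:
{"method": "jog_arm", "body": {"targets": [[[0,0,0.04],[0,0,0],0],[[0,0,0.08],[0,0,0],0],[[0,0,0.08],[0,0,0],0],[[0,0,0.08],[0,0,0],0]]}}

```text
time: 16.98
tool_pos: [0.6235, -0.0211, 0.1194]
tool_rot: [0.0, -0.0, 1.0, -0.0]
contact_force: [-1.5, 0.2, 1.6]
gripper_width: 0.622
grasp_force: 63.7
```

Contact again. I'll release, rise, then move above C at (0.429, -0.231).

Call:
{"method": "jog_arm", "body": {"targets": [[[0,0,0],[0,0,0],70],[[0,0,0],[0,0,0],80],[[0,0,0],[0,0,0],100],[[0,0,0],[0,0,0],100],[[0,0,0],[0,0,0],100],[[0,0,0],[0,0,0],100],[[0,0,0],[0,0,0],100]]}}

```text
time: 17.85
tool_pos: [0.6233, -0.0211, 0.1188]
tool_rot: [-0.0, -0.0, 1.0, 0.0]
contact_force: [0.1, 0.1, -0.8]
gripper_width: 1.001
grasp_force: 0.0
```

Call:
{"method": "jog_arm", "body": {"targets": [[[0,0,-0.5],[0,0,0],100],[[0,0,-1.5],[0,0,0],100],[[0,0,-3],[0,0,0],100],[[0,0,-4.2],[0,0,0],100],[[1.7,-1.8,-4.2],[0,0,0],100],[[3.4,-3.6,-4.2],[0,0,0],100],[[5,-5.4,-4.2],[0,0,0],100],[[6.6,-7.2,-4.2],[0,0,0],100]]}}

```text
time: 18.85
tool_pos: [0.4572, -0.2024, 0.2252]
tool_rot: [0.001, -0.0, 1.0, -0.001]
contact_force: [0.1, -0.8, 0.4]
gripper_width: 1.0
grasp_force: 0.0
```

Call:
{"method": "jog_arm", "body": {"targets": [[[0.6,-0.6,0],[0,0,0],100],[[1.2,-1.2,0],[0,0,0],100],[[1.2,-1.2,0],[0,0,0],100],[[1.2,-1.2,0],[0,0,0],100]]}}

```text
time: 19.35
tool_pos: [0.4288, -0.2309, 0.2245]
tool_rot: [0.001, -0.0, 1.0, -0.0]
contact_force: [0.2, 0.7, 0.3]
gripper_width: 0.999
grasp_force: 0.0
```

```bash
python3 w.py; python3 - <<'E'
from h import *
p,d=grab_frame("side"); P=cloud("side",d); blobs(P,p,.15,.165,(.55,.7,-.2,.3),30)
E
```

```text
tcp [ 0.4288 -0.2309  0.2245] F [0.16 0.71 0.27] t 19.35
px [479.  98.] n 248 mean [ 0.352 -0.033  0.088] circ [ 0.352 -0.031] 0.014 z [0.084 0.088 0.091] rgb [ 83. 110.  89.] rect ((0.3520430326461792, -0.03302021697163582), (0.02682577446103096, 0.004162933211773634), 0.28804346919059753)
px [252. 184.] n 2627 mean [ 0.429 -0.232  0.09 ] circ [ 0.43  -0.232] 0.028 z [0.089 0.09  0.092] rgb [180. 182. 184.] rect ((0.4300154745578766, -0.23191726207733154), (0.0543350875377655, 0.054141007363796234), 63.836299896240234)
px [218. 151.] n 204 mean [ 0.619 -0.013  0.159] circ [ 0.619 -0.021] 0.029 z [0.151 0.16  0.162] rgb [140. 147. 151.] rect ((0.6200810670852661, -0.0201248936355114), (0.052576519548892975, 0.053433001041412354), 7.353641986846924)
px [195. 181.] n 289 mean [0.64  0.155 0.159] circ [0.642 0.151] 0.029 z [0.152 0.16  0.162] rgb [159. 166. 170.] rect ((0.6416447758674622, 0.15021923184394836), (0.0525980070233345, 0.05346290022134781), 11.664196014404297)
```

Both tins stand on the rail with their tops at 0.160. The tool is centred over C, so I'll grip and lift it.

Call:
{"method": "jog_arm", "body": {"targets": [[[0,0,1],[0,0,0],100],[[0,0,3],[0,0,0],100],[[0,0,4.8],[0,0,0],100],[[0,0,6.2],[0,0,0],100],[[0,0,6.8],[0,0,0],100],[[0,0,7],[0,0,0],100],[[0,0,7],[0,0,0],100]]}}

```text
time: 20.32
tool_pos: [0.4293, -0.2316, 0.05]
tool_rot: [0.001, -0.0, 1.0, -0.001]
contact_force: [-0.4, 1.1, 0.6]
gripper_width: 1.0
grasp_force: 0.0
```

Call:
{"method": "jog_arm", "body": {"targets": [[[0,0,0],[0,0,0],0],[[0,0,0],[0,0,0],0],[[0,0,0],[0,0,0],0],[[0,0,0],[0,0,0],0],[[0,0,0],[0,0,0],0],[[0,0,0],[0,0,0],0],[[0,0,0],[0,0,0],0]]}}

```text
time: 21.2
tool_pos: [0.4293, -0.232, 0.0504]
tool_rot: [0.001, -0.0, 1.0, -0.001]
contact_force: [-1.2, -0.7, 5.7]
gripper_width: 0.624
grasp_force: 62.4
```

Call:
{"method": "jog_arm", "body": {"targets": [[[0,0,-0.4],[0,0,0],0],[[0,0,-1.2],[0,0,0],0],[[0,0,-2.4],[0,0,0],0],[[0,0,-3.8],[0,0,0],0],[[0,0,-5.3],[0,0,0],0],[[0,0,-7],[0,0,0],0],[[0,0,-8.4],[0,0,0],0],[[0,0,-9.2],[0,0,0],0]]}}

```text
time: 22.2
tool_pos: [0.4282, -0.2309, 0.2796]
tool_rot: [0.0, -0.0, 1.0, 0.0]
contact_force: [0.1, -1.3, -6.3]
gripper_width: 0.619
grasp_force: 64.4
```

Call:
{"method": "jog_arm", "body": {"targets": [[[0,0,-0.1],[0,0,0],0],[[0,0,-0.1],[0,0,0],0],[[0,0,-0.1],[0,0,0],0],[[0,0,-0.1],[0,0,0],0],[[0,0,-0.1],[0,0,0],0],[[0,0,-0.1],[0,0,0],0]]}}

```text
time: 22.95
tool_pos: [0.4284, -0.2311, 0.2812]
tool_rot: [-0.0, -0.0, 1.0, 0.0]
contact_force: [-0.9, -0.7, -5.8]
gripper_width: 0.618
grasp_force: 64.4
```

```bash
python3 - <<'E'
from h import *
s=state(); print(s["tool_pos"],s["contact_force"],s["joint_vel"].round(3))
p,d=grab_frame("side"); cv2.imwrite("pics/end.png",p[:,:,::-1]); P=cloud("side",d); blobs(P,p,.15,.165,(.55,.7,-.2,.3),30)
E
```

```text
[ 0.42836223 -0.23111487  0.28119659] [-0.91511116 -0.6703767  -5.83836939] [-0.001  0.    -0.003 -0.001 -0.001  0.001]
px [218. 150.] n 201 mean [ 0.619 -0.014  0.159] circ [ 0.62 -0.02] 0.029 z [0.152 0.16  0.162] rgb [139. 146. 150.] rect ((0.6196036338806152, -0.018914852291345596), (0.05330837145447731, 0.05424407869577408), 28.111204147338867)
px [195. 181.] n 290 mean [0.64  0.156 0.159] circ [0.641 0.15 ] 0.029 z [0.152 0.161 0.162] rgb [158. 165. 170.] rect ((0.6415876150131226, 0.14989373087882996), (0.052335985004901886, 0.053543537855148315), 12.739958763122559)
```

View pics/end.png

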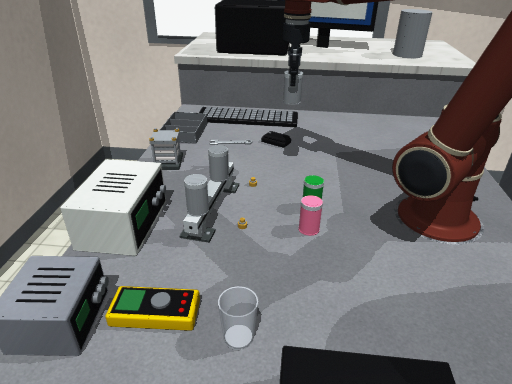

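The final view shows both light tins standing on the rail at (196,195) and (219,163). The heavy tin C (about 6 N) is held upright at (293,88), with its base about 0.23 m up, and nothing else has been disturbed.

```bash
python3 -c "
from plant import *
print(job_done())"
```

```text
the job is handed in; nothing more can be done
None
```

The job is handed in, but no verdict came back: the two lighter tins (about 2 N and 2.5 N) stand released on the rail, and the heaviest (about 6 N) is gripped upright and still with its base about 0.23 m above the bench.

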